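Clear the shelf's lid and hold it half open

ROBOT

A 6-joint arm with a two-finger parallel gripper is mounted at the origin on the work surface. World frame = base frame: x ahead of the robot, y to its left, z up, the work surface at z = 0. Lengths are in m, angles in rad, forces in N, time in s.
With the tool pointing down it reaches from about 0.35 to 0.975 m from the base axis. Payload 4.9 kg.
Tool frame: the origin (TCP) lies between the finger pads, 19 mm behind the fingertips; this is the grasp point; z points along the fingers, y is the line along which they close (so a half turn about z gives the same grasp; the last joint's range is limited). The gripper opens to 85 mm and grips with 20 to 120 N. Pads are 22 mm wide; open, the fingers measure 114 mm over their backs; the gripper's body (76 mm by 85 mm) begins 54 mm behind the grasp point. The pads swing forward as they close: fully open they stand 13 mm farther back than shut.
Start: joints at [1.042, 0.053, 1.613, -0, 1.476, -0.119], TCP at [0.249, 0.573, 0.25] pointing down, gripper open.
Joint ranges: [-3.01, 3.01], [-1.01, 2.22], [0.06, 2.58], [-1.02, 4.17], [0.09, 2.62], [-3.14, 3.14]. Speed limits (rad/s): [2.57, 2.57, 3.14, 3.14, 3.14, 3.14].

INTERFACE

Orientations are given as a unit quaternion [w, x, y, z].
In Python, from plant import manip gives the robot as it stands. The module is installed in compiled form; this text tells all that it offers.
- The arm moves only by the tool move_arm, never from a script. Its argument "rows" is a list of rows, each a list of 7 numbers: the shift along the tool's x, y, z in cm, then the turn, a rotation vector about the tool's x, y, z in degrees, then the opening, from -1 (shut) to 1 (fully open). In form: [[tx, ty, tz, ax, ay, az, jaw], ...]. A call has 1 to 20 rows; each row shifts and turns the commanded pose from where the row before left it, along the tool's axes as they then stand; what a row does not reach is not made up. A row lasts 1/12 s, in which the tool goes at most 41.7 mm and 7.16 degrees, less where a joint would pass 70% of its speed; a pose out of reach is approached as far as the arm can. A call is refused whole if a number of a shift passes 4.17 or a number of a turn 7.16, either way. A call with a gripper value outside its range is refused whole. The fingers move at their own pace and stop on an object; the grip force is fixed at half the most. Time passes only in rows, so rows that do not move let the fingers close. It gives the time, the measured TCP pose, the force, the opening and the grip force at its end, in the units of the state.
- manip.state(): the state, without advancing time (a new reading comes with each control period).
- manip.grab_frame(name): name is "scene" or "top" or "wrist"; returns a dict with "img" (420x560x3 uint8, blue, green, red), "mtx" (3x3 intrinsics, pixels), "k1" (the pictures are not rectified: a ray, as slopes to the right and down, at radius r is drawn at 1 + k1 r^2 times it, then the intrinsics apply), "R" (3x3) and "t" (3): a world point X has camera coordinates R X + t. Camera axes: x right, y down, z forward; pixel columns grow to the right and rows downward; lengths in m; the calibration is good to about 2 mm. A picture is of the moment at which its call begins. There is no depth.
- manip.job_done(): hands the job in; it is judged then, once.
The state is a dict: "time": time; "joint_pos": joint angles; "joint_vel": joint speeds; "joint_efforts": joint torques, N m; "tool_pos": TCP position; "tool_rot": TCP orientation; "contact_force": force on the tool from outside, world axes, zero at the start; "ft_torque": the same for the moment, N m; "gripper_width": opening from 0.0 (shut) to 1.0 (fully open); "grasp_force": force on a finger pad.
Only numpy, scipy, OpenCV 4.12 (cv2) and the standard library are available. Lean on these libraries where they do the work, as an engineer would, in place of code of your own. Each camera call takes 0.05 s, during which the arm holds its last target. There are 200 camera calls.

TASK

The host needs both hands to take utensils out of the well in the low tea shelf, so first move the green bronze lid rest off the shelf's lid and stand it upright, wholly on the round indigo board, and let go of it. Then lift the lid by its iron bar handle until it is half way open, at 45 degrees, and keep holding it there: finish with the handle still in the gripper, because the lid falls shut if it is let go. Leave the tea bowl, caddy, scoop, whisk and drawer where they are, and do not tip the lid rest over.

Things in the scene. Friction and masses are not known exactly. Their poses are not given: they have to be found in the camera images.
- shelf: Low pale wooden shelf fixed to the table, 240 mm deep (its x) by 380 mm wide (its y), 102 mm high; origin at the centre of its underside, +x away from the robot at yaw 0, z up; turned up to 0.2 rad. The left (+y) half of its top is the hinged lid over a shallow well, the right half a fixed plain top carrying scoop and whisk. A drawer lies below.
- lid (a joint): Lid angle in rad: 0 shut (level), grows as the front edge rises, 0.785 is half way (45 degrees), stop at 1.9. The lid weighs 0.25 to 0.5 kg and falls shut freely; lifting it at the handle takes 1 to 3 N. A board 210 mm (front to back) by 186 mm by 10 mm, its upper face 102 mm above the table when shut, level with the plain top.
- lid_handle (a point): Middle of the round iron bar handle on the lid: 10 mm thick, 100 mm long along the shelf's y, on 8 mm posts 90 mm apart. Its axis is 35 mm above the lid's upper face, 26 mm behind its front edge (147 mm above the table when shut), free space below. Axes turn with the lid; shut, they are the shelf's. A gripper may stay pointing down while the bar turns in its fingers.
- lid_hinge (a point): Point on the lid's hinge line at its middle, at the lid's back edge and underside, 92 mm above the table; the hinge line is the shelf's y axis. In the lid's frame (x to the back, z out of its upper face) the handle lies at -185 mm in x and +45 mm in z from here.
- lid_rest: Green bronze lid rest, upright cylinder 50 mm in diameter (51.5 mm over its two thin bands) and 52 mm high, about 0.2 to 0.4 kg; it starts standing on the lid behind the handle. Origin at the centre of its underside, z up.
- board: Round indigo lacquered board fixed to the table, 100 mm in diameter and 8 mm thick; origin at the centre of its underside, its upper face 8 mm above it. It may be left or right of the shelf.
- bowl: Black tea bowl (bystander), 116 mm across the rim, 78 mm high; stands on the table beside the shelf. Origin at the centre of its underside.
- caddy: Glossy red lacquered tea caddy (bystander), 69 mm in diameter, 68 mm high; stands on the table beside the shelf. Origin at the centre of its underside.
- scoop: Slim bamboo tea scoop (bystander) lying along its x on the shelf's plain right half, 178 mm long, 11 mm wide, 12 mm high. Origin on its underside near the middle.
- whisk: Bamboo tea whisk (bystander) standing on its grip on the shelf's plain right half, 54 mm in diameter, 105 mm high. Origin at the centre of its underside.
- drawer_front (a point): Centre of the front face of the shelf's drawer, by its small iron ring, 34 mm above the table; the drawer slides out to the shelf's -x and is to be left alone. It may start up to 20 mm open.
Things that resemble listed ones, but are neither listed nor needed, are in the scene too. What is shaped like the lid_rest but black or white is not meant. Leave any black look-alike of the board alone.

How it is judged:
On the way:
1. the lid rest stands upright on the indigo board, let go, with the lid still shut (horizontal distance between lid_rest and board below 0.026 m and contact force between lid_rest and board above 0.5 N and angle between lid_rest's own z axis and vertical below 0.1 rad and contact force between lid_rest and the fingers below 0.05 N and linear speed of lid_rest below 0.02 m/s and value of joint lid below 0.1 rad), for 0.2 s.
At the end, for the whole second after the job is handed in: The gripper holds the lid still by its handle at 45 degrees, give or take 6, TCP within 60 mm of the handle, nothing else propping it; the lid rest stands let go on the board (centres within 26 mm); bowl, caddy, scoop and whisk within 30 mm of their places, drawer within 20 mm (value of joint lid between 0.68 and 0.89 rad and velocity of joint lid between -0.05 and 0.05 rad/s and contact force between lid and the fingers above 0.5 N and distance between the grasp point and lid_handle below 0.06 m and contact force between lid and bowl below 0.05 N and contact force between lid and caddy below 0.05 N and contact force between lid and scoop below 0.05 N and contact force between lid and whisk below 0.05 N and horizontal distance between lid_rest and board below 0.026 m and contact force between lid_rest and board above 0.5 N and angle between lid_rest's own z axis and vertical below 0.1 rad and linear speed of lid_rest below 0.02 m/s and distance of each of bowl, caddy, scoop, whisk from where it was at the start of the episode below 0.03 m and angle between each of whisk, bowl, caddy's own z axis and vertical below 0.3 rad and distance of drawer_front from where it was at the start of the episode below 0.02 m); the arm keeps its last pose, push and grip.
It fails at once if the lid rest is tipped over (angle between lid_rest's own z axis and vertical above 0.7 rad).
It fails at once if the lid is raised with the lid rest still on it (value of joint lid above 0.15 rad and contact force between lid_rest and lid above 0.1 N).
It fails at once if a bystander is shoved (distance of any of bowl, caddy, scoop, whisk from where it was at the start of the episode above 0.03 m).
It fails at once if the drawer is moved (distance of drawer_front from where it was at the start of the episode above 0.02 m).
It also fails if it takes over 56 s, if anything falls off the work surface, if the arm or the gripper's body presses on something with over 40 N, if the wrist force passes 120 N, or if a joint passes its speed limit or range.

## Working session

There is one attempt and no reset: what is moved stays moved. The work goes in short steps, Python scripts to look and compute and a tool call to move; the robot and the scene stay as the last step left them, time stands still between calls to the robot, and variables do not carry over. Pictures are saved under pics/ and viewed, at most 10 in all, crops included, and the job is handed in when it is done.

Besides the shell and the picture viewer there is one more tool, called after "Request:" as name([rows], argument=value, ...), one row to a line, values as JSON. move_arm: Moves the arm, as the interface text tells. Its arguments: {"type":"object","properties":{"rows":{"type":"array","items":{"type":"array","items":{"type":"number"}}}},"required":["rows"]}

```bash
mkdir -p pics
cat > h.py <<'E'
import numpy as np,cv2
from plant import manip
from scipy.spatial.transform import Rotation as Ro
def ray(f,u,v):
    p=np.linalg.inv(f["mtx"])@[u,v,1]; q=p[:2].copy(); k=float(np.ravel(f["k1"])[0])
    for _ in range(20): q=p[:2]/(1+k*(q@q))
    R=np.array(f["R"]);t=np.array(f["t"]).ravel()
    return -R.T@t, R.T@np.array([q[0],q[1],1])
def onz(f,u,v,z):
    c,d=ray(f,u,v); return c+d*(z-c[2])/d[2]
def grab(n,fn=None):
    f=manip.grab_frame(n)
    if fn: cv2.imwrite("pics/"+fn,f["img"]); np.save("pics/"+fn+".npy",f,allow_pickle=True)
    return f
def proj(f,X):
    c=np.array(f["R"])@X+np.array(f["t"]).ravel(); s=c[:2]/c[2]; s=s*(1+float(np.ravel(f["k1"])[0])*(s@s))
    return (f["mtx"]@[s[0],s[1],1])[:2]
def load(fn): return np.load("pics/"+fn+".npy",allow_pickle=True).item()
E
python3 -c "
from h import *
for n in ['scene','top']:
    f=grab(n,n+'1.png'); print(n,f['k1'],-np.array(f['R']).T@np.array(f['t']).ravel())
s=manip.state();print(s)
"
```

```text
scene 0.029220405246817276 [ 0.83197403 -0.62258453  1.12826109]
top -0.00889782668999894 [ 0.40905703 -0.03046245  1.35953888]
{'time': 0.1, 'joint_pos': array([ 1.04200687e+00,  5.33130694e-02,  1.61415800e+00,  5.58721074e-05,
        1.47598589e+00, -1.19015400e-01]), 'joint_vel': array([-0.00041188, -0.00281359, -0.00349763, -0.00082637, -0.00160331,
        0.00114199]), 'joint_efforts': array([ 4.49566433e-04, -3.94900811e+01, -3.71364534e+01, -1.33912608e-04,
        3.87507782e-03,  2.58524057e-05]), 'tool_pos': array([0.24873018, 0.57280338, 0.24887136]), 'tool_rot': array([-3.23036231e-04,  2.03459078e-01,  9.79083007e-01, -8.74828817e-04]), 'contact_force': array([0.29013781, 0.45340564, 0.26761791]), 'ft_torque': array([ 0.02069941, -0.01548203,  0.01116033]), 'grasp_force': 0.0, 'gripper_width': 0.9993149141322167}
```

View pics/top1.png

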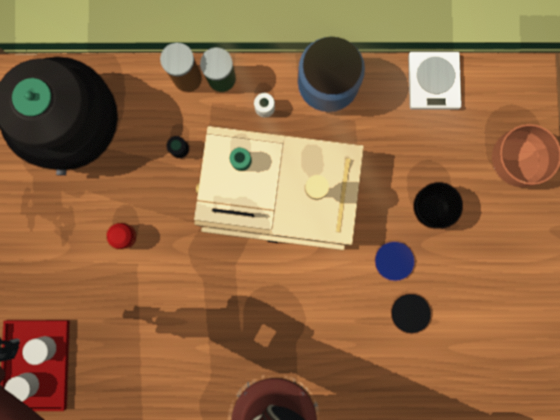

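View pics/scene1.png

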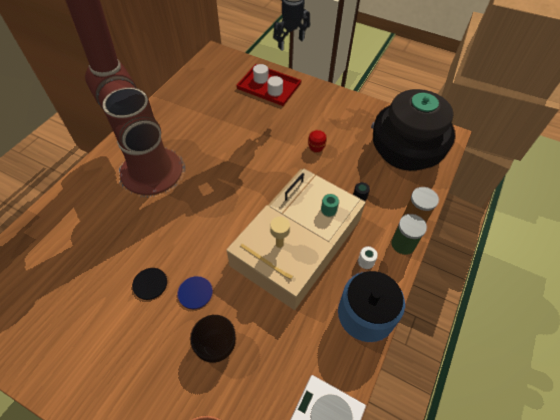

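Top view: the shelf spans (196–362, 127–247). The green rest is at about (240,158), the handle runs (212,211)–(254,215), the indigo board is at (395,261), the bowl at (438,205) and the whisk at (316,186). The scene view agrees. Next I measure by colour.

```bash
cat > m.py <<'E'
from h import *
def blob(f,lo,hi,box):
    h=cv2.cvtColor(f['img'],cv2.COLOR_BGR2HSV); m=cv2.inRange(h,np.array(lo),np.array(hi))
    k=np.zeros_like(m); x0,y0,x1,y1=box; k[y0:y1,x0:x1]=m[y0:y1,x0:x1]
    c=max(cv2.findContours(k,cv2.RETR_EXTERNAL,cv2.CHAIN_APPROX_NONE)[0],key=cv2.contourArea)
    return c
T=load('top1.png');S=load('scene1.png')
for n,f,b in(('top',T,(360,230,425,290)),('scene',S,(165,270,225,315))):
    c=blob(f,(105,120,50),(130,255,255),b); P=np.array([onz(f,*p[0],.008)[:2] for p in c],np.float32)
    print('board',n,cv2.minEnclosingCircle(P),cv2.fitEllipse(P))
for n,f,b in(('top',T,(222,140,260,178)),('scene',S,(315,188,345,220))):
    c=blob(f,(65,70,20),(100,255,255),b); print('rest',n,cv2.boundingRect(c),cv2.minEnclosingCircle(c))
    P=np.array([onz(f,*p[0],.154)[:2] for p in c],np.float32); print(cv2.minEnclosingCircle(P),P.min(0),P.max(0))
c=blob(T,(0,0,0),(180,255,60),(205,203,262,222)); r=cv2.minAreaRect(c);print('handle',r,cv2.boundingRect(c))
for n,f,b in(('top',T,(205,203,262,222)),('scene',S,(278,168,310,204))):
    c=blob(f,(0,0,0),(180,255,70),b)[:,0]; 
    print(n,[ (p, onz(f,*map(float,p),.147)) for p in (c[c[:,0].argmin()],c[c[:,0].argmax()])])
for n,f,b in (('a',T,(205,120,365,250)),):
    for u,v in((207,127),(362,145),(352,243),(196,225),(283,140)): print(u,v,onz(f,u,v,.102))
crop=np.hstack([cv2.resize(T['img'][115:260,185:375],None,fx=2.4,fy=2.4*1,interpolation=2),cv2.resize(S['img'][160:305,225:365],None,fx=2.4,fy=2.4,interpolation=2)])
cv2.imwrite('pics/c1.png',crop)
E
python3 m.py
```

```text
board top ((0.39836472272872925, -0.30604925751686096), 0.04805946722626686) ((0.3974526822566986, -0.30590781569480896), (0.09202055633068085, 0.09329061210155487), 159.717529296875)
board scene ((0.4010208547115326, -0.30914491415023804), 0.04872211813926697) ((0.40155497193336487, -0.30865150690078735), (0.09324292838573456, 0.09454647451639175), 48.84450912475586)
rest top (230, 148, 21, 22) ((240.59091186523438, 158.40908813476562), 11.011177062988281)
((0.6347435116767883, 0.07398296147584915), 0.025896862149238586) [0.60979813 0.0524287 ] [0.65902036 0.09877542]
rest scene (322, 194, 16, 22) ((329.1567077636719, 204.52984619140625), 10.690067291259766)
((0.6441152095794678, 0.059750497341156006), 0.038433365523815155) [0.62025267 0.022818  ] [0.66915584 0.09756622]
handle ((233.04437255859375, 212.1228485107422), (40.31023025512695, 1.9863011837005615), 6.709836483001709) (213, 209, 41, 7)
top [(array([213, 209], dtype=int32), array([0.51781954, 0.13772035, 0.147     ])), (array([253, 215], dtype=int32), array([0.50381637, 0.04539219, 0.147     ]))]
scene [(array([285, 193], dtype=int32), array([0.51046974, 0.03944496, 0.147     ])), (array([303, 174], dtype=int32), array([0.52518314, 0.13069857, 0.147     ]))]
207 127 [0.72166697 0.16079434 0.102     ]
362 145 [ 0.67667078 -0.21456096  0.102     ]
352 243 [ 0.44027075 -0.18735916  0.102     ]
196 225 [0.48359066 0.18411924 0.102     ]
283 140 [ 0.68925149 -0.02361174  0.102     ]
```

View pics/c1.png

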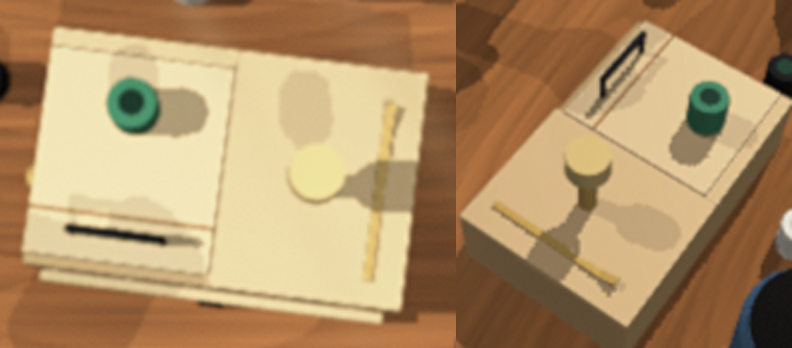

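Request:
move_arm([
  [-2.76,-1.51,0,0,0,0,1],
  [-2.76,-1.51,0,0,0,0,1],
  [-2.76,-1.51,0,0,0,0,1],
  [-2.76,-1.51,0,0,0,0,1],
  [-2.76,-1.51,0,0,0,0,1],
  [-2.76,-1.51,0,0,0,0,1],
  [-2.76,-1.51,0,0,0,0,1],
  [-2.76,-1.51,0,0,0,0,1],
  [-2.76,-1.51,0,0,0,0,1],
  [-2.76,-1.51,0,0,0,0,1],
  [-2.76,-1.51,0,0,0,0,1],
  [-2.76,-1.51,0,0,0,0,1],
  [-2.76,-1.51,0,0,0,0,1],
  [-2.76,-1.51,0,0,0,0,1],
  [-2.76,-1.51,0,0,0,0,1],
  [-2.76,-1.51,0,0,0,0,1],
  [-2.76,-1.51,0,0,0,0,1],
  [-2.76,-1.51,0,0,0,0,1],
  [-2.76,-1.51,0,0,0,0,1],
  [-2.76,-1.51,0,0,0,0,1],
])

```text
time: 1.77
tool_pos: [0.6354, 0.0749, 0.2493]
tool_rot: [-0.001, 0.204, 0.979, -0.0]
contact_force: [0.0, 1.0, 0.4]
gripper_width: 1.001
grasp_force: 0.0
```

Request:
move_arm([
  [0,0,0,0,0,6.66,1],
  [0,0,0,0,0,6.66,1],
  [0,0,0,0,0,6.66,1],
  [0,0,0,0,0,6.66,1],
  [0,0,0,0,0,6.66,1],
  [0,0,0,0,0,6.66,1],
  [0,0,0,0,0,6.66,1],
  [0,0,0,0,0,6.66,1],
  [0,0,0,0,0,6.66,1],
  [0,0,0,0,0,6.66,1],
  [0,0,0,0,0,6.66,1],
  [0,0,0,0,0,0,1],
  [0,0,0,0,0,0,1],
])

```text
time: 2.85
tool_pos: [0.6347, 0.0763, 0.2494]
tool_rot: [-0.0, 0.746, 0.665, -0.0]
contact_force: [-0.5, 0.4, -0.8]
gripper_width: 1.0
grasp_force: 0.0
```

```bash
cat >> h.py <<'E'
def to(*w):
    s=manip.state(); R=Ro.from_quat(np.roll(s['tool_rot'],-1)).as_matrix()
    print('tcp',s['tool_pos'].round(4),'t',round(s['time'],2),'F',s['contact_force'].round(1),'w',round(s['gripper_width'],3),'g',s['grasp_force'])
    print('yaw of y',np.degrees(np.arctan2(R[1,1],R[0,1])).round(2),'z',R[:,2].round(4))
    if w: print('need cm tool',(R.T@(np.array(w)-s['tool_pos'])*100).round(2))
E
python3 -c "
from h import *
to(.636,.075,.128)
f=grab('wrist','w1.png');g=grab('top')
print(f['img'].shape,proj(f,np.array([.636,.075,.154])),proj(f,np.array([.513,.09,.147])))"
```

```text
tcp [0.6347 0.0763 0.2494] t 2.85 F [-0.5  0.4 -0.8] w 1.0 g 0.0
yaw of y -6.57 z [-0.001 -0.    -1.   ]
need cm tool [-0.11  0.15 12.14]
(420, 560, 3) [276.8051398  219.03364562] [117.66784199 215.36589414]
```

View pics/w1.png

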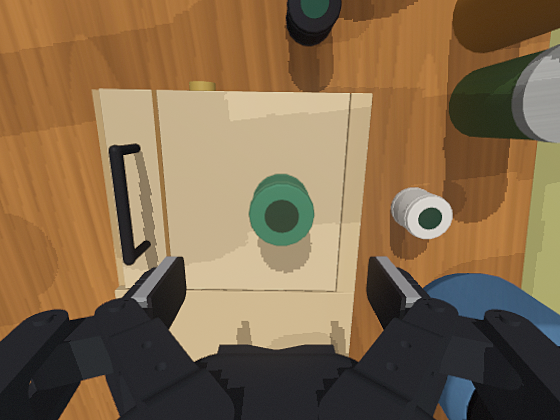

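The wrist view shows the top of the rest centred near (281,213) and the handle bar from (116,150) to (129,261).

```bash
python3 -c "
from h import *
f=load('w1.png')
print(onz(f,281.5,213,.154));
a=onz(f,116,150,.147);b=onz(f,129,261,.147);print(a,b,(a+b)/2,np.linalg.norm(a-b))
T=load('top1.png');a=onz(T,438,205,.078);print('bowl',a)
for p in((283.5,211.5),):print(onz(f,*p,.154))
c=onz(f,281.5,213,.154);to(c[0],c[1],.128)
"
```

```text
[0.64007292 0.07934424 0.154     ]
[0.52447409 0.13910198 0.147     ] [0.51239597 0.05112097 0.147     ] [0.51843503 0.09511147 0.147     ] 0.08880619452149337
bowl [ 0.53302713 -0.40123462  0.078     ]
[0.64170388 0.08034492 0.154     ]
tcp [0.6348 0.0763 0.2497] t 2.95 F [-0.6  0.1 -0.9] w 1.001 g 0.0
yaw of y -6.61 z [-5.e-04  0.e+00 -1.e+00]
need cm tool [ 0.36  0.49 12.17]
```

Request:
move_arm([
  [0.2,0.35,2,0,0,0,1],
  [0,0,2,0,0,0,1],
  [0,0,2,0,0,0,1],
  [0,0,2,0,0,0,1],
  [0,0,1.5,0,0,0,1],
  [0,0,1.5,0,0,0,1],
  [0,0,1.1,0,0,0,1],
  [0,0,0,0,0,0,1],
  [0,0,0,0,0,0,1],
])

```text
time: 3.7
tool_pos: [0.6385, 0.0779, 0.1286]
tool_rot: [-0.0, 0.747, 0.664, -0.0]
contact_force: [0.5, 0.5, 1.7]
gripper_width: 1.0
grasp_force: 0.0
```

Request:
move_arm([
  [0,0,0,0,0,0,0.6],
  [0,0,0,0,0,0,0.5],
  [0,0,0,0,0,0,0.4],
  [0,0,0,0,0,0,0.3],
  [0,0,0,0,0,0,0.2],
  [0,0,0,0,0,0,0.1],
  [0,0,0,0,0,0,0],
  [0,0,0,0,0,0,-1],
  [0,0,0,0,0,0,-1],
  [0,0,0,0,0,0,-1],
  [0,0,0,0,0,0,-1],
  [0,0,0,0,0,0,-1],
])

```text
time: 4.7
tool_pos: [0.6392, 0.0779, 0.1299]
tool_rot: [0.0, 0.747, 0.664, 0.0]
contact_force: [-0.1, -0.0, 4.5]
gripper_width: 0.568
grasp_force: 62.6
```

Request:
move_arm([
  [0,0,-0.5,0,0,0,-1],
  [0,0,-1,0,0,0,-1],
  [0,0,-2,0,0,0,-1],
  [0,0,-2,0,0,0,-1],
  [0,0,-2,0,0,0,-1],
  [0,0,-2,0,0,0,-1],
  [0,0,-2,0,0,0,-1],
  [0,0,-2,0,0,0,-1],
  [0,0,-1,0,0,0,-1],
  [0,0,0,0,0,0,-1],
  [0,0,0,0,0,0,-1],
])

```text
time: 5.62
tool_pos: [0.6386, 0.0779, 0.2738]
tool_rot: [0.0, 0.747, 0.664, 0.0]
contact_force: [-0.7, 0.6, -3.5]
gripper_width: 0.573
grasp_force: 62.4
```

```bash
python3 -c "
from h import *
to(.400,-.307,.27)
f=grab('wrist','w2.png')"
```

```text
tcp [0.6386 0.0779 0.2738] t 5.62 F [-0.7  0.6 -3.5] w 0.573 g 62.37092435359955
yaw of y -6.74 z [ 0. -0. -1.]
need cm tool [-41.02 -19.18   0.38]
```

View pics/w2.png

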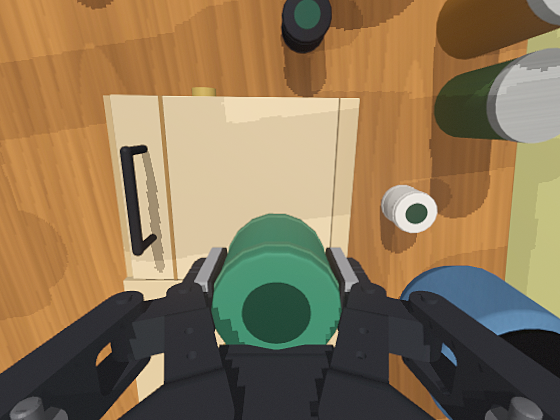

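The wrist view shows the rest held upright between the pads, with its top at about (276,310). I carry it to the board.

Request:
move_arm([
  [-1,-0.5,0,0,0,0,-1],
  [-2,-0.94,0,0,0,0,-1],
  [-2.38,-1.11,0,0,0,0,-1],
  [-2.38,-1.11,0,0,0,0,-1],
  [-2.38,-1.11,0,0,0,0,-1],
  [-2.38,-1.11,0,0,0,0,-1],
  [-2.38,-1.11,0,0,0,0,-1],
  [-2.38,-1.11,0,0,0,0,-1],
  [-2.38,-1.11,0,0,0,0,-1],
  [-2.38,-1.11,0,0,0,0,-1],
  [-2.38,-1.11,0,0,0,0,-1],
  [-2.38,-1.11,0,0,0,0,-1],
  [-2.38,-1.11,0,0,0,0,-1],
  [-2.38,-1.11,0,0,0,0,-1],
  [-2.38,-1.11,0,0,0,0,-1],
  [-2.38,-1.11,0,0,0,0,-1],
  [-2.38,-1.11,0,0,0,0,-1],
  [-2.0,-0.95,0,0,0,0,-1],
  [-0.4,-0.2,0,0,0,0,-1],
  [0,0,0,0,0,0,-1],
])

```text
time: 7.33
tool_pos: [0.3978, -0.3083, 0.2724]
tool_rot: [-0.001, 0.748, 0.663, -0.0]
contact_force: [-0.3, -0.7, -2.0]
gripper_width: 0.568
grasp_force: 62.5
```

```bash
python3 -c "
from h import *
to(.400,-.307,.039)"
```

```text
tcp [ 0.3978 -0.3083  0.2724] t 7.33 F [-0.3 -0.7 -2. ] w 0.568 g 62.546959072351456
yaw of y -6.91 z [-0.002   0.0019 -1.    ]
need cm tool [ 0.12  0.26 23.34]
```

Request:
move_arm([
  [0.1,0.2,1.5,0,0,0,-1],
  [0,0,2,0,0,0,-1],
  [0,0,2,0,0,0,-1],
  [0,0,2,0,0,0,-1],
  [0,0,2,0,0,0,-1],
  [0,0,2,0,0,0,-1],
  [0,0,2,0,0,0,-1],
  [0,0,2,0,0,0,-1],
  [0,0,2,0,0,0,-1],
  [0,0,2,0,0,0,-1],
  [0,0,1.5,0,0,0,-1],
  [0,0,1,0,0,0,-1],
  [0,0,0.7,0,0,0,-1],
  [0,0,0,0,0,0,-1],
  [0,0,0,0,0,0,-1],
  [0,0,0,0,0,0,-1],
])

```text
time: 8.67
tool_pos: [0.4022, -0.3075, 0.0482]
tool_rot: [0.001, 0.747, 0.664, 0.0]
contact_force: [1.2, -1.6, -3.2]
gripper_width: 0.57
grasp_force: 62.6
```

Request:
move_arm([
  [0,0,0.2,0,0,0,-1],
  [0,0,0.1,0,0,0,-1],
  [0,0,0.1,0,0,0,-1],
  [0,0,0,0,0,0,-1],
  [0,0,0,0,0,0,-1],
])

```text
time: 9.08
tool_pos: [0.4015, -0.307, 0.0431]
tool_rot: [0.0, 0.747, 0.664, -0.0]
contact_force: [-0.2, 1.0, -2.8]
gripper_width: 0.575
grasp_force: 62.6
```

Request:
move_arm([
  [0,0,0.2,0,0,0,-1],
  [0,0,0.2,0,0,0,-1],
  [0,0,0.15,0,0,0,-1],
  [0,0,0.1,0,0,0,-1],
  [0,0,0,0,0,0,-1],
  [0,0,0,0,0,0,-1],
])

```text
time: 9.58
tool_pos: [0.4014, -0.3069, 0.0364]
tool_rot: [-0.0, 0.747, 0.664, -0.0]
contact_force: [0.2, -0.1, -2.7]
gripper_width: 0.569
grasp_force: 62.8
```

Request:
move_arm([
  [0,0,0.07,0,0,0,-1],
  [0,0,0.07,0,0,0,-1],
  [0,0,0,0,0,0,-1],
  [0,0,0,0,0,0,-1],
])

```text
time: 9.92
tool_pos: [0.4017, -0.3071, 0.0359]
tool_rot: [0.0, 0.747, 0.664, -0.0]
contact_force: [-2.5, 3.0, 6.2]
gripper_width: 0.569
grasp_force: 63.2
```

Contact with the board. I release gradually, then rise straight up.

Request:
move_arm([
  [0,0,0,0,0,0,0.2],
  [0,0,0,0,0,0,0.3],
  [0,0,0,0,0,0,0.4],
  [0,0,0,0,0,0,0.5],
  [0,0,0,0,0,0,0.7],
  [0,0,0,0,0,0,0.9],
  [0,0,0,0,0,0,1],
  [0,0,0,0,0,0,1],
  [0,0,0,0,0,0,1],
  [0,0,0,0,0,0,1],
  [0,0,-0.5,0,0,0,1],
  [0,0,-1,0,0,0,1],
  [0,0,-2,0,0,0,1],
  [0,0,-3,0,0,0,1],
  [0,0,-3,0,0,0,1],
  [0,0,-3,0,0,0,1],
  [0,0,-3,0,0,0,1],
  [0,0,-3,0,0,0,1],
  [0,0,-3,0,0,0,1],
  [0,0,-2,0,0,0,1],
])

```text
time: 11.58
tool_pos: [0.4021, -0.3074, 0.2751]
tool_rot: [0.003, 0.747, 0.664, 0.0]
contact_force: [-0.2, -0.4, 0.8]
gripper_width: 0.998
grasp_force: 0.0
```

```bash
python3 -c "
from h import *
to(.48,.09,.27)
f=grab('wrist','w3.png');g=grab('top','t3.png')
cv2.imwrite('pics/c3.png',np.hstack([cv2.resize(f['img'],(420,315)),cv2.resize(g['img'][220:325,340:465],(375,315))]))"
```

```text
tcp [ 0.4021 -0.3074  0.2751] t 11.58 F [-0.2 -0.4  0.8] w 0.998 g 0.0
yaw of y -6.73 z [ 0.004  -0.0041 -1.    ]
need cm tool [40.39  3.08  0.38]
```

View pics/c3.png

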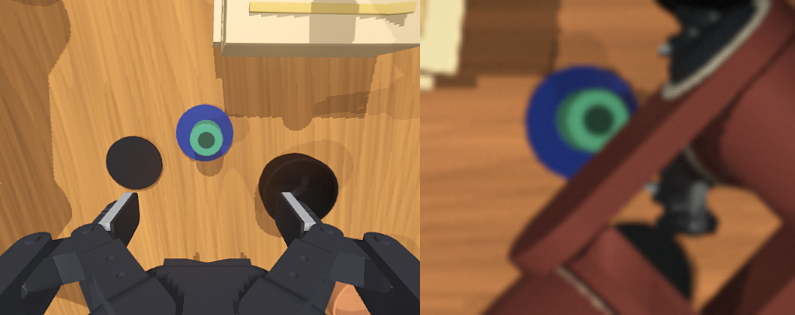

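The rest stands upright on the indigo board, seen at (205,138) in the left pane. I check the centring numerically.

```bash
python3 -c "
from m import *
f=load('w3.png');b=(220,120,330,230)
c=blob(f,(105,110,40),(130,255,255),b);P=np.array([onz(f,*map(float,p[0]),.008)[:2] for p in c],np.float32);print('board',cv2.minEnclosingCircle(P))
c=blob(f,(65,60,20),(100,255,255),b);r=cv2.boundingRect(c);print(r)
x,y,w,h=r;print('rest', onz(f,x+w/2,y+h-w/2,.060), onz(f,x+w/2,y+h-1,.06),onz(f,x+w/2,y,.008))
" | grep -E "^(board \(|rest \[|\()"
```

```text
((0.6347435116767883, 0.07398296147584915), 0.025896862149238586) [0.60979813 0.0524287 ] [0.65902036 0.09877542]
((0.6441152095794678, 0.059750497341156006), 0.038433365523815155) [0.62025267 0.022818  ] [0.66915584 0.09756622]
board ((0.399801641702652, -0.3068356513977051), 0.0495135597884655)
(253, 160, 44, 48)
rest [ 0.40291883 -0.30736915  0.06      ] [ 0.3999937  -0.33200207  0.06      ] [ 0.40582025 -0.28400378  0.008     ]
```

Request:
move_arm([
  [1,0.08,0,0,0,0,1],
  [2.1,0.16,0,0,0,0,1],
  [2.1,0.16,0,0,0,0,1],
  [2.1,0.16,0,0,0,0,1],
  [2.1,0.16,0,0,0,0,1],
  [2.1,0.16,0,0,0,0,1],
  [2.1,0.16,0,0,0,0,1],
  [2.1,0.16,0,0,0,0,1],
  [2.1,0.16,0,0,0,0,1],
  [2.1,0.16,0,0,0,0,1],
  [2.1,0.16,0,0,0,0,1],
  [2.1,0.16,0,0,0,0,1],
  [2.1,0.16,0,0,0,0,1],
  [2.1,0.16,0,0,0,0,1],
  [2.1,0.16,0,0,0,0,1],
  [2.1,0.16,0,0,0,0,1],
  [2.1,0.16,0,0,0,0,1],
  [2.1,0.16,0,0,0,0,1],
  [2.1,0.16,0,0,0,0,1],
  [1.5,0.1,0,0,0,0,1],
])

```text
time: 13.35
tool_pos: [0.4778, 0.0918, 0.2677]
tool_rot: [-0.002, 0.747, 0.665, -0.001]
contact_force: [0.5, 0.0, 0.6]
gripper_width: 1.001
grasp_force: 0.0
```

Request:
move_arm([
  [0,0,0,0,0,0,1],
  [0,0,0,0,0,0,1],
  [0,0,0,0,0,0,1],
])

```text
time: 13.6
tool_pos: [0.4783, 0.0895, 0.2687]
tool_rot: [-0.001, 0.747, 0.664, -0.001]
contact_force: [0.3, -0.2, -0.6]
gripper_width: 0.999
grasp_force: 0.0
```

```bash
python3 -c "
from h import *
to(.517,.092,.27)
f=grab('wrist','w4.png')"
```

```text
tcp [0.4783 0.0895 0.2687] t 13.6 F [ 0.3 -0.2 -0.6] w 0.999 g 0.0
yaw of y -6.73 z [-2.5e-03 -4.0e-04 -1.0e+00]
need cm tool [ 0.7   3.81 -0.14]
```

View pics/w4.png

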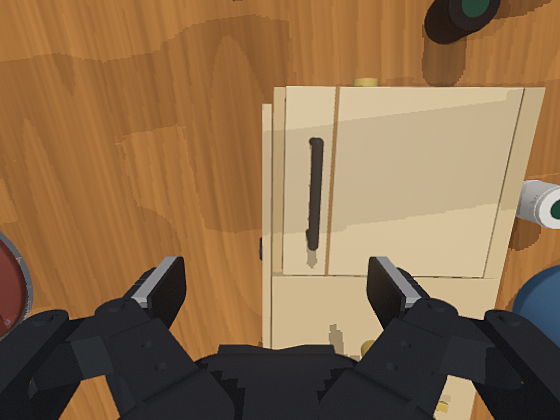

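The rest is about 3 mm off the board's centre. The bar runs (317,138)–(313,248) in this view.

```bash
python3 -c "
from h import *
f=load('w4.png')
a=onz(f,317,138,.147);b=onz(f,313,248,.147);c=(a+b)/2;print(a,b,c,np.linalg.norm(a-b),np.degrees(np.arctan2(*(a-b)[1::-1])))
to(c[0],c[1],.147)"
```

```text
[0.51793119 0.14304332 0.147     ] [0.5068743  0.04998084 0.147     ] [0.51240275 0.09651208 0.147     ] 0.09371701919006026 83.22436569849168
tcp [0.4785 0.0892 0.2691] t 13.65 F [ 0.4 -0.2 -0.1] w 1.002 g 0.0
yaw of y -6.77 z [-1.8e-03 -3.0e-04 -1.0e+00]
need cm tool [ 1.13  3.3  12.2 ]
```

Request:
move_arm([
  [0.4,1.7,0,0,0,0,1],
  [0.4,1.7,0,0,0,0,1],
  [0,0,2,0,0,0,1],
  [0,0,2,0,0,0,1],
  [0,0,2,0,0,0,1],
  [0,0,2,0,0,0,1],
  [0,0,1.5,0,0,0,1],
  [0,0,1.3,0,0,0,1],
  [0,0,1,0,0,0,1],
  [0,0,0,0,0,0,1],
  [0,0,0,0,0,0,1],
  [0,0,0,0,0,0,1],
])

```text
time: 14.65
tool_pos: [0.5146, 0.0935, 0.1532]
tool_rot: [0.001, 0.748, 0.664, 0.001]
contact_force: [0.6, 0.6, 0.0]
gripper_width: 1.004
grasp_force: 0.0
```

```bash
python3 -c "
from h import *
to(.5135,.094,.150)
f=grab('wrist','w5.png');S=grab('scene')
cv2.imwrite('pics/c5.png',np.hstack([cv2.resize(f['img'],(420,315)),cv2.resize(S['img'][140:260,235:375],(367,315))]))"
```

```text
tcp [0.5146 0.0935 0.1532] t 14.65 F [0.6 0.6 0. ] w 1.004 g 0.0
yaw of y -6.75 z [ 1.8e-03  1.0e-04 -1.0e+00]
need cm tool [ 0.03 -0.11  0.32]
```

View pics/c5.png

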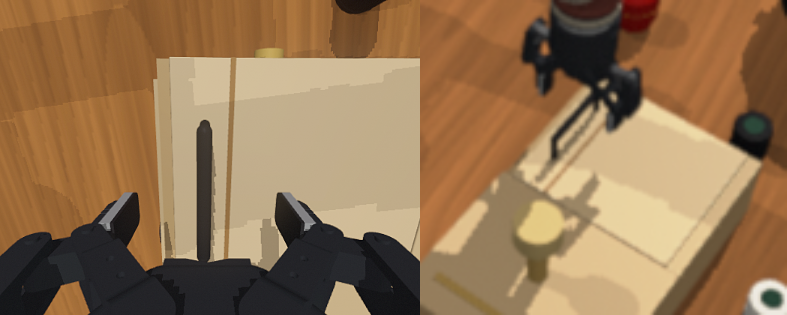

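The bar at column 205 is centred between the pads (about 207). I close slowly.

Request:
move_arm([
  [0,0,0.2,0,0,0,0.6],
  [0,0,0,0,0,0,0.3],
  [0,0,0,0,0,0,0.1],
  [0,0,0,0,0,0,-0.1],
  [0,0,0,0,0,0,-0.3],
  [0,0,0,0,0,0,-0.5],
  [0,0,0,0,0,0,-0.6],
  [0,0,0,0,0,0,-0.7],
  [0,0,0,0,0,0,-0.8],
  [0,0,0,0,0,0,-1],
  [0,0,0,0,0,0,-1],
  [0,0,0,0,0,0,-1],
  [0,0,0,0,0,0,-1],
  [0,0,0,0,0,0,-1],
])

```text
time: 15.92
tool_pos: [0.5125, 0.0938, 0.1502]
tool_rot: [-0.001, 0.748, 0.664, -0.001]
contact_force: [-5.7, -0.3, 4.7]
gripper_width: 0.087
grasp_force: 58.8
```

Request:
move_arm([
  [0,0.13,-0.48,0,0,0,-1],
  [0,0.13,-0.48,0,0,0,-1],
  [0,0.155,-0.475,0,0,0,-1],
  [0,0.155,-0.475,0,0,0,-1],
  [0,0.18,-0.465,0,0,0,-1],
  [0,0.18,-0.465,0,0,0,-1],
  [0,0.205,-0.455,0,0,0,-1],
  [0,0.205,-0.455,0,0,0,-1],
  [0,0,0,0,0,0,-1],
  [0,0,0,0,0,0,-1],
])

```text
time: 16.75
tool_pos: [0.5254, 0.0922, 0.1875]
tool_rot: [-0.002, 0.747, 0.664, -0.002]
contact_force: [-9.0, 0.1, 2.2]
gripper_width: 0.081
grasp_force: 58.7
```

Request:
move_arm([
  [0,0.18,-0.445,0,0,0,-1],
  [0,0.18,-0.445,0,0,0,-1],
  [0,0.2,-0.43,0,0,0,-1],
  [0,0.25,-0.43,0,0,0,-1],
  [0,0.27,-0.42,0,0,0,-1],
  [0,0.27,-0.42,0,0,0,-1],
  [0,0.295,-0.4,0,0,0,-1],
  [0,0.295,-0.4,0,0,0,-1],
  [0,0.315,-0.385,0,0,0,-1],
  [0,0.315,-0.385,0,0,0,-1],
  [0,0,0,0,0,0,-1],
  [0,0,0,0,0,0,-1],
])

```text
time: 17.75
tool_pos: [0.5525, 0.0887, 0.231]
tool_rot: [-0.0, 0.748, 0.664, -0.001]
contact_force: [-9.1, -1.5, 5.2]
gripper_width: 0.082
grasp_force: 58.9
```

```bash
python3 -c "
from h import *
to()
S=grab('scene');f=grab('wrist')
cv2.imwrite('pics/c6.png',np.hstack([cv2.resize(f['img'],(420,315)),cv2.resize(S['img'][120:260,225:375],(338,315))]))"
```

```text
tcp [0.5525 0.0887 0.231 ] t 17.75 F [-9.1 -1.5  5.2] w 0.082 g 58.852962255477905
yaw of y -6.75 z [-1.4e-03 -9.0e-04 -1.0e+00]
```

View pics/c6.png

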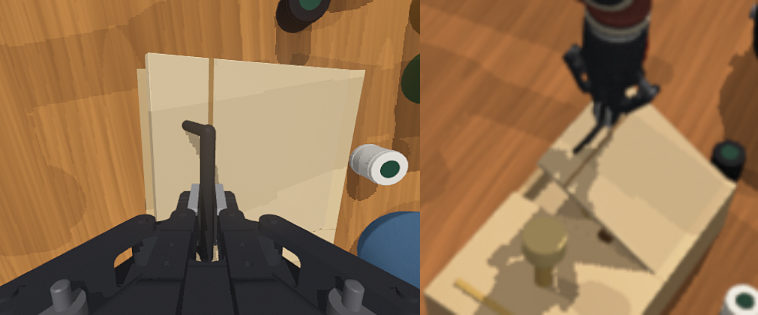

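The lid is lifting with the bar held in the gripper, at about 27°. I continue to 45°.

Request:
move_arm([
  [0,0.3,-0.37,0,0,0,-1],
  [0,0.32,-0.37,0,0,0,-1],
  [0,0.34,-0.35,0,0,0,-1],
  [0,0.35,-0.35,0,0,0,-1],
  [0,0.37,-0.33,0,0,0,-1],
  [0,0.37,-0.33,0,0,0,-1],
  [0,0.385,-0.31,0,0,0,-1],
  [0,0.385,-0.31,0,0,0,-1],
  [0,0.4,-0.29,0,0,0,-1],
  [0,0.4,-0.29,0,0,0,-1],
  [0,0.415,-0.27,0,0,0,-1],
  [0,0.415,-0.27,0,0,0,-1],
  [0,0,0,0,0,0,-1],
  [0,0,0,0,0,0,-1],
  [0,0,0,0,0,0,-1],
  [0,0,0,0,0,0,-1],
  [0,0,0,0,0,0,-1],
  [0,0,0,0,0,0,-1],
])

```text
time: 19.35
tool_pos: [0.5974, 0.083, 0.271]
tool_rot: [0.001, 0.748, 0.664, 0.0]
contact_force: [-7.6, -2.5, 7.5]
gripper_width: 0.083
grasp_force: 59.5
```

```bash
python3 -c "
from h import *
to()
S=grab('scene');f=grab('top')
cv2.imwrite('pics/c7.png',np.hstack([cv2.resize(f['img'],(420,315)),cv2.resize(S['img'][120:320,165:375],(331,315))]))
print(manip.state()['joint_vel'].round(4))"
```

```text
tcp [0.5974 0.083  0.271 ] t 19.35 F [-7.6 -2.5  7.5] w 0.083 g 59.469748735427856
yaw of y -6.76 z [ 0.0019 -0.0019 -1.    ]
[-0.0008 -0.0006  0.0012 -0.0018  0.0009 -0.0012]
```

View pics/c7.png

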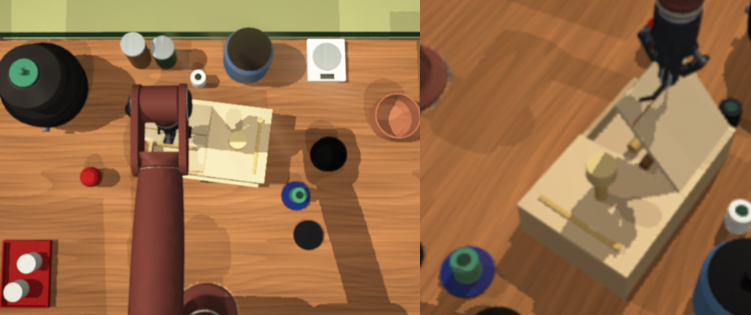

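The lid is held still at about 45.8°, and the rest stands upright on the indigo board, at (298,195) in the left pane. I hand the job in.

```bash
python3 -c "
from plant import manip
print(manip.job_done())"
```

```text
the job is handed in; nothing more can be done
None
```

I handed the job in at about 19 s, but the interface gave no verdict: the lid rest stands let go on the indigo board, about 3 mm off centre, and the gripper holds the lid still by its handle at about 45.8°, worked out from how far the arm moved.

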